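# Open the tool holder of a cutting plotter for a knife change

### The job

The knife of the little cutting plotter has to be changed: slide its tool head out from under the dust cover, all the way to the stop at the open right-hand end, then undo the quarter-turn cap on top of the head and lift it straight off the holder. The cap may be left- or right-handed and nothing shows which, so try one way and, if it stays fast, the other. Finish while holding the cap in the gripper, upright and well clear above the holder (at least 40 mm higher than it sat), with the head left at that end and the other things on the desk left where they are.

Things in the scene. Friction and masses are not known exactly. Their poses are not given: they have to be found in the camera images.
- plotter: Small desk-top cutting plotter, white and grey, 100 mm deep, 320 mm long, fixed on the desk. Origin on the desk half-way along it, below the line on which the tool axis travels; x points to its back (away from the robot), y along its two guide rods to its tall left-hand housing, z up. Right of the cover it is open above: apart from the cap and its neck nothing is higher than 93 mm.
- cover_end (a point): Right-hand end of the fixed grey dust cover, on its top, above the line of the tool axis, 138 mm above the desk. The cover (roof 134 to 138 mm above the desk, from 13 mm in front of that line to 50 mm behind it) runs left from here to the housing; underneath it the cap cannot be reached. With the head at its stop the tool axis is 72 mm to the right of this point.
- head: Black tool head, 60 x 48 mm, on the guide rods; origin on the desk below the tool axis, axes as the plotter's. It slides along the plotter's y: it starts under the cover, at y = +0.010 to +0.096 in the plotter's frame, and meets the stop block at the open right-hand end at y = -0.104. It stays where it is left; about 8 N of friction, plus 8 N per m/s.
- stop_block: Rubber block, 26 x 14 x 34 mm, that stops the head at the open right-hand end: it stands on the bed between the two guide rods, held by the low right-hand cheek behind it. Origin under its centre, 40 mm above the desk.
- head_tab (a point): Top centre of the head's upright finger tab, 52 mm in front (plotter's -x) of the tool axis: black, 14 x 14 mm, its top 92 mm above the desk, free on both sides down to 66 mm above the desk. It stands 39 mm in front of the cover's edge, so the head can be pinched or pushed there from above. Axes as the plotter's.
- holder_neck (a point): Point on the tool axis at the shoulder of the tool holder, 92 mm above the desk, 2 mm below the rim of the fitted cap; travels with the head. Axes as the plotter's; the cap turns about z and lifts off along it. Inside the cap the neck (16 mm diameter, 29 mm over its flanges) stands 30 mm up from here; the cap must rise 26 mm to be clear of it.
- cap_center (a point): Centre, half-way up, of the cap: a steel cup, mouth down, 44 mm diameter, 34 mm high, ribbed, 0.23 kg; fitted, its centre is 111 mm above the desk. z up. Two lugs hold it under the neck's flanges, 1.5 mm play. A quarter turn (55 to 100 degrees) in its freeing direction frees it; the other way it stops hard within 10 degrees. Either hand, unmarked; locked, it cannot be pulled off.
- red_scissors: Loose scissors with red handles, 68 x 175 mm, lying flat to the right of the plotter; leave alone.
- dropper_bottle: Loose small dark bottle, 28 mm diameter, 92 mm tall, standing to the left of the plotter; leave alone. Origin under its centre.
- eraser: Loose eraser, 23 x 52 x 13 mm, on the right of the desk; leave alone.
- marker_red: Loose marker pen, 148 mm long, on the right of the desk; leave alone.
- pencil_orange: Loose pencil, 170 mm long, on the right of the desk; leave alone.
- binder_clip_a: Loose small binder clip, 32 x 19 x 31 mm, on the right of the desk; leave alone.
- tape_2: Loose narrow roll of tape, 100 mm diameter, 25 mm high, lying flat on the right of the desk; leave alone.

How it is judged:
By the outcome, as a careful person would: the job done as asked, in the order asked, and still so for the second after the job is handed in, while the arm keeps its last pose, push and grip.
It also fails if it takes over 58 s, if anything falls off the work surface, if the arm or the gripper's body presses on something with over 40 N, if the wrist force passes 120 N, or if a joint passes its speed limit or range.

### The arm

A 6-joint arm with a two-finger parallel gripper is mounted at the origin on a cart in front of the work surface, level with it; the furniture and walls round the work are solid. World frame = base frame: x ahead of the robot, y to its left, z up, the work surface at z = 0. Lengths are in m, angles in rad, forces in N, time in s.
With the tool pointing down it reaches from about 0.425 to 0.95 m from the base axis. Payload 3.5 kg.
Tool frame: the origin (TCP) lies midway between the tips of the shut fingers; the grasp point (between the pads) lies 19 mm behind it; x points along the fingers, y is the direction in which the jaws open and shut, and the axes are right-handed (so a half turn about x gives the same grasp; the last joint's range is limited). The gripper opens to 85 mm and grips with 20 to 120 N. Pads are 22 mm wide; open, the fingers measure 114 mm over their backs; the gripper's body (76 mm by 85 mm) begins 54 mm behind the grasp point. The pads swing forward as they close: fully open they stand 13 mm farther back than shut.
Start: joints at [-1.305, 0.286, 1.577, -0, 1.279, -0.15], TCP at [0.273, -0.617, 0.231] pointing down, gripper open.
Joint ranges: [-2.77, 2.77], [-0.9, 2.22], [0.21, 2.48], [-1.53, 4.67], [0.24, 2.81], [-2.84, 2.84]. Speed limits (rad/s): [2.79, 2.79, 3.14, 3.14, 3.14, 3.14].

### API

Orientations are given as a unit quaternion [x, y, z, w].
In Python, from plant import sensors, optics, ctrl gives the robot as it stands.
- The arm moves only by the tool arm_command, never from a script. Its argument "increments" is a list that holds one entry, the list of rows, each a list of 4 numbers: the shift along the tool's x, y, z in cm, then the turn about the tool's x in rad. A call has 1 to 20 rows; each row shifts and turns the commanded pose from where the row before left it, along the tool's axes as they then stand; what a row does not reach is not made up. A row lasts 1/8 s, in which the tool goes at most 62.5 mm and 10.7 degrees, less where a joint would pass 70% of its speed; a pose out of reach is approached as far as the arm can. A call with a gripper value outside its range is refused whole. "grip" is the finger opening in cm, from 0 to 8.54, set as the call begins (left out, the last holds). The fingers move at their own pace and stop on an object; "grip_force" is the grip in N (left out, the last holds). Time passes only in rows, so rows that do not move let the fingers close. It gives the time, the measured TCP pose, the force and the opening at its end, in the units of the state.
- sensors.get_state(): the state, without advancing time (a new reading comes with each control period).
- optics.read_camera(name): name is "side" or "top" or "wrist"; returns the picture (400x640x3 uint8, blue, green, red); there is no depth.
- optics.camera_model(name): a dict with "camera_matrix" (3x3 intrinsics, pixels), "world_from_camera" (4x4, takes a point from camera to world coordinates); the wrist camera has in their place "mount" (4x4, takes a point from camera to tool coordinates, whose origin is the TCP and whose axes are the tool frame's). Camera axes: x right, y up, looking along -z (the intrinsics and any distortion apply to the point x, -y, -z); pixel columns grow to the right and rows downward; lengths in m; the calibration is good to about 2 mm. A picture is of the moment at which its call begins: read the wrist's pose just before it. camera_model takes no time and is no camera call.
- ctrl.sign_off(): hands the job in, once; it reports no verdict.
Trained networks look in the newest picture that a camera, given by its name, has taken for a name from the list of things; names that differ only in an ending like _2 or _b are one class to them, and where a whole thing is asked for, a point or a joint stands for the part that bears it (a point fixed in the world has none). Each returns a list of dicts, best first, with "conf" (0 to 1); they miss things now and then, are a little off and sometimes report something else, mostly with a low value. They report only what shows in the picture. A call takes as long as a camera call.
- optics.boxes_of(camera, query): "at" ([row, column] in pixels, amid what is visible of it).
- optics.place_of(camera, query): "at" ([row, column] in pixels: a listed point, or the origin of a listed thing).
The state is a dict: "time": time; "qpos": joint angles; "dq": joint speeds; "joint_efforts": joint torques, N m; "eef_pos": TCP position; "tcp_rot": TCP orientation; "contact_force": force on the tool from outside, world axes, zero at the start; "wrist_torque": the same for the moment, N m; "opening": opening from 0.0 (shut) to 1.0 (fully open).
Only numpy, scipy, OpenCV 4.12 (cv2) and the standard library are available. Lean on these libraries where they do the work, as an engineer would, in place of code of your own. Each camera call takes 0.05 s, during which the arm holds its last target.

## Working session

There is one attempt and no reset: what is moved stays moved. The work goes in short steps, Python scripts to look and compute and a tool call to move; the robot and the scene stay as the last step left them, time stands still between calls to the robot, and variables do not carry over. Pictures are saved under pics/ and viewed, and the job is handed in when it is done.

Besides the shell and the picture viewer there is one more tool, called after ">>>" in YAML: its name, and indented under it one key for each argument. arm_command: Moves the arm, as the interface text tells. Its arguments: {"type":"object","properties":{"increments":{"type":"array","items":{"type":"array","items":{"type":"array","items":{"type":"number"}}}},"grip":{"type":"number"},"grip_force":{"type":"number"}},"required":["increments"]}

```bash
ls; mkdir -p pics; cat > h.py <<'E'
import numpy as np,cv2
from plant import sensors,optics,ctrl
from scipy.spatial.transform import Rotation as R
def ray(cam,rc,st=None):
    m=optics.camera_model(cam);K=np.array(m["camera_matrix"])
    if "mount" in m:
        T=np.eye(4);T[:3,:3]=R.from_quat(st["tcp_rot"]).as_matrix();T[:3,3]=st["eef_pos"];W=T@np.array(m["mount"])
    else: W=np.array(m["world_from_camera"])
    p=np.linalg.inv(K)@np.array([rc[1],rc[0],1.])
    d=W[:3,:3]@np.array([p[0],-p[1],-p[2]])
    return W[:3,3],d/np.linalg.norm(d)
def atz(cam,rc,z,st=None):
    o,d=ray(cam,rc,st);return o+d*(z-o[2])/d[2]
def proj(cam,P,st=None):
    m=optics.camera_model(cam);K=np.array(m["camera_matrix"])
    if "mount" in m:
        T=np.eye(4);T[:3,:3]=R.from_quat(st["tcp_rot"]).as_matrix();T[:3,3]=st["eef_pos"];W=T@np.array(m["mount"])
    else: W=np.array(m["world_from_camera"])
    c=np.linalg.inv(W)@np.append(P,1);q=K@np.array([c[0],-c[1],-c[2]]);return q[1]/q[2],q[0]/q[2]
E
python3 - <<'E'
from h import *
st=sensors.get_state();print(st)
for c in["top","side","wrist"]:
    st=sensors.get_state()
    cv2.imwrite(f"pics/a_{c}.png",optics.read_camera(c))
    m=optics.camera_model(c);print(c,{k:(np.round(v,3).tolist() if not isinstance(v,str) else v) for k,v in m.items()})
Z=dict(cover_end=.138,head_tab=.092,stop_block=.04,plotter=0,head=0,cap_center=.111,holder_neck=.092,dropper_bottle=0)
for c in["top","side"]:
    for n,z in Z.items():
        for r in optics.place_of(c,n)[:2]: print(c,n,np.round(r["at"],1),round(r["conf"],2),np.round(atz(c,r["at"],z),4))
E
```

```text
pics
{'time': 0.0, 'qpos': array([-1.30501074e+00,  2.87212906e-01,  1.57820020e+00,  6.06935336e-05,
        1.27858312e+00, -1.49983019e-01]), 'dq': array([ 0.00033826,  0.00061816, -0.00039854, -0.00039548, -0.00068359,
        0.00010703]), 'joint_efforts': array([ 1.29592217e-04, -4.05975509e+01, -2.92626160e+01, -1.59426963e-04,
        5.80521708e-03, -1.12539541e-05]), 'eef_pos': array([ 0.27250324, -0.61682656,  0.22990311]), 'tcp_rot': array([-0.69185472, -0.1467833 ,  0.69191206, -0.14508419]), 'contact_force': array([ 0.05560845, -0.47288317, -0.51803634]), 'wrist_torque': array([-0.00581577, -0.04831725, -0.01010357]), 'opening': 0.9967197100345152}
top {'camera_matrix': [[382.029, 0.0, 314.939], [0.0, 382.029, 197.012], [0.0, 0.0, 1.0]], 'world_from_camera': [[0.025, 0.983, -0.184, 0.329], [-0.999, 0.029, 0.018, -0.202], [0.023, 0.183, 0.983, 1.298], [0.0, 0.0, 0.0, 1.0]]}
side {'camera_matrix': [[456.697, 0.0, 317.916], [0.0, 456.697, 208.968], [0.0, 0.0, 1.0]], 'world_from_camera': [[0.831, 0.266, -0.489, -0.008], [-0.557, 0.386, -0.736, -1.039], [-0.007, 0.884, 0.468
[... 536 characters left out ...]
top plotter [215.4 263.2] 0.61 [ 0.503  -0.0507  0.    ]
top head [216.3 248.2] 0.59 [4.984e-01 1.000e-04 0.000e+00]
top cap_center [210.6 243.7] 0.58 [ 0.5015 -0.0021  0.111 ]
top cap_center [226. 243.] 0.32 [ 0.4532 -0.0028  0.111 ]
top holder_neck [211.1 246.9] 0.6 [ 0.503  -0.0091  0.092 ]
top dropper_bottle [213.4 204.8] 0.48 [0.5042 0.1479 0.    ]
side head_tab [190.7 247.2] 0.67 [ 0.451  -0.0043  0.092 ]
side head_tab [183.4 266.9] 0.16 [0.5173 0.0072 0.092 ]
side plotter [221.9 272.1] 0.77 [ 0.4983 -0.0474  0.    ]
side head [221.6 263.9] 0.76 [ 0.4802 -0.033   0.    ]
side cap_center [178.7 262.5] 0.58 [0.5033 0.0043 0.111 ]
side holder_neck [183.2 265.2] 0.61 [0.514  0.0111 0.092 ]
```

View pics/a_top.png

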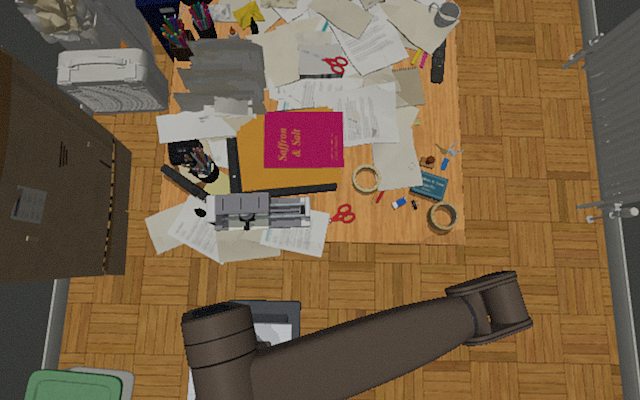

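View pics/a_side.png

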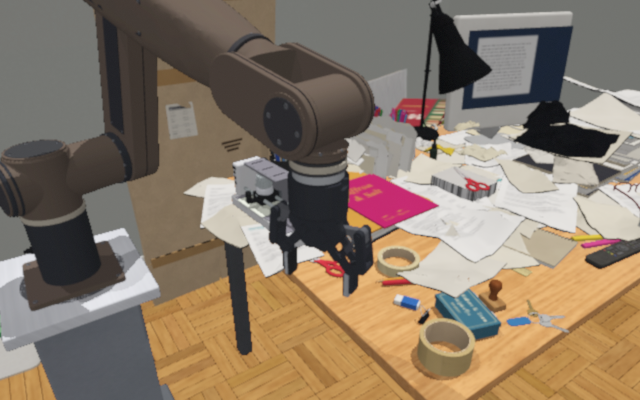

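View pics/a_wrist.png

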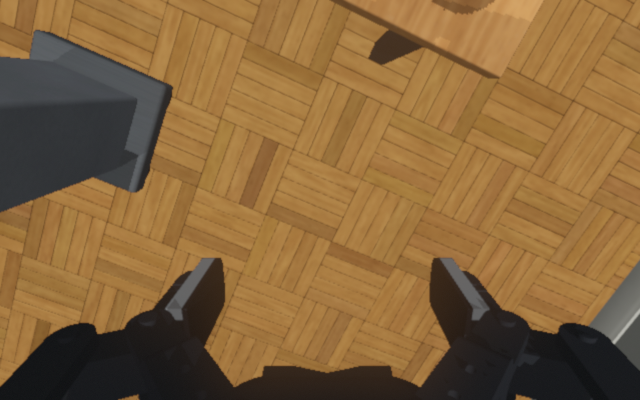

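```bash
python3 - <<'E'
import cv2
a=cv2.imread("pics/a_top.png")[175:245,190:340];b=cv2.imread("pics/a_side.png")[140:240,200:330]
cv2.imwrite("pics/a_topz.png",cv2.resize(a,None,fx=5,fy=5,interpolation=cv2.INTER_CUBIC))
cv2.imwrite("pics/a_sidez.png",cv2.resize(b,None,fx=5,fy=5,interpolation=cv2.INTER_CUBIC))
E
```

```text
(no output)
```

View pics/a_topz.png

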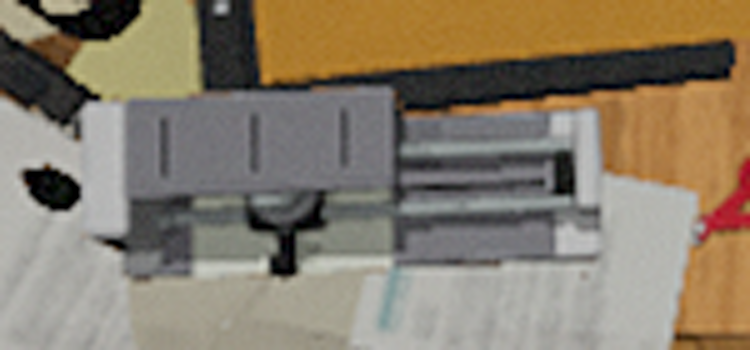

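View pics/a_sidez.png

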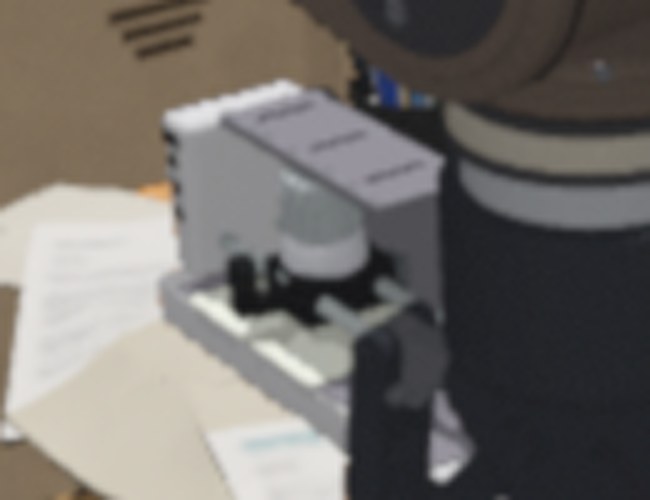

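```bash
cat >> h.py <<'E'
def rows(target,st=None):
    st=st or sensors.get_state();M=R.from_quat(st["tcp_rot"]).as_matrix()
    return np.round(100*M.T@(np.array(target)-st["eef_pos"]),2)
def show():
    st=sensors.get_state();M=R.from_quat(st["tcp_rot"]).as_matrix()
    print("t",round(st["time"],2),"pos",np.round(st["eef_pos"],4),"F",np.round(st["contact_force"],1),"T",np.round(st["wrist_torque"],2),"op",round(float(st["opening"]),3),"q",np.round(st["qpos"],2))
    print("tool y",np.round(M[:,1],3),"z",np.round(M[:,2],3),"x",np.round(M[:,0],3),"yaw_y",round(float(np.degrees(np.arctan2(M[1,1],M[0,1]))),1))
    return st
E
python3 - <<'E'
from h import *
show();print(rows([.40,-.03,.28]))
f=lambda x,y:(175+y/5,190+x/5)
for a,b,z in[((400,207),(570,200),.06),((400,151),(550,146),.06),((130,275),(600,258),.03),((130,97),(392,87),.138)]:
    p,q=atz("top",f(*a),z),atz("top",f(*b),z);d=p-q;print(np.round(p,3),np.round(q,3),np.degrees(np.arctan2(-d[0],d[1])))
print(atz("top",f(283,262),.092))
E
```

```text
t 0.95 pos [ 0.2727 -0.6175  0.2313] F [ 0.3 -0.6 -0.5] T [-0.04 -0.01  0.03] op 1.0 q [-1.31  0.29  1.58  0.    1.28 -0.15]
tool y [ 0.404 -0.915  0.   ] z [-0.915 -0.404 -0.   ] x [ 0.  0. -1.] yaw_y -66.2
[ -4.87 -48.6  -35.38]
[ 0.492 -0.08   0.06 ] [ 0.5  -0.19  0.06] 4.001169416399355
[ 0.529 -0.078  0.06 ] [ 0.535 -0.176  0.06 ] 3.5977000545200974
[0.446 0.099 0.03 ] [ 0.466 -0.211  0.03 ] 3.6586015283087443
[0.545 0.081 0.138] [ 0.556 -0.079  0.138] 3.9394427282841775
[ 0.45108046 -0.01119299  0.092     ]
```

>>> arm_command:
  increments:
    - [[-0.58, -3.7, -3.15, 0], [-0.58, -3.7, -3.15, 0], [-0.58, -3.7, -3.15, 0], [-0.58, -3.7, -3.15, 0], [-0.58, -3.7, -3.15, 0], [-0.58, -3.7, -3.15, 0], [-0.58, -3.7, -3.15, 0], [-0.58, -3.7, -3.15, 0], [-0.58, -3.7, -3.15, 0], [-0.58, -3.7, -3.15, 0], [-0.58, -3.7, -3.15, 0], [-0.58, -3.7, -3.15, 0], [0, 0, 0, 0.12], [0, 0, 0, 0.12], [0, 0, 0, 0.11], [0, 0, 0, 0]]
  grip: 4.5
  grip_force: 40

```text
time: 2.95
eef_pos: [0.4391, -0.0585, 0.3011]
tcp_rot: [0.707, 0.024, -0.707, 0.024]
contact_force: [0.1, -0.6, -0.7]
opening: 0.528
```

```bash
cat > look.py <<'E'
import sys
from h import *
n=sys.argv[1];st=show()
im=optics.read_camera("wrist");cv2.imwrite(f"pics/{n}.png",im)
Z=dict(cover_end=.138,head_tab=.092,stop_block=.04,holder_neck=.092,cap_center=.111)
for k in sys.argv[2:]:
    for r in optics.place_of("wrist",k)[:2]: print(k,np.round(r["at"],1),round(r["conf"],2),np.round(atz("wrist",r["at"],Z[k],st),4))
E
python3 look.py b cover_end head_tab stop_block holder_neck cap_center
```

```text
t 2.95 pos [ 0.4391 -0.0585  0.3011] F [ 0.1 -0.6 -0.7] T [-0.02 -0.03  0.02] op 0.528 q [-0.36 -0.3   2.03  0.    1.41  1.14]
tool y [ 0.067 -0.998  0.   ] z [-0.998 -0.067 -0.   ] x [ 0. -0. -1.] yaw_y -86.1
cover_end [ 93.9 360.4] 0.75 [ 0.5104 -0.0818  0.138 ]
head_tab [152.4 275.8] 0.66 [ 0.4479 -0.0062  0.092 ]
stop_block [ 91.4 448. ] 0.85 [ 0.5187 -0.1868  0.04  ]
```

View pics/b.png

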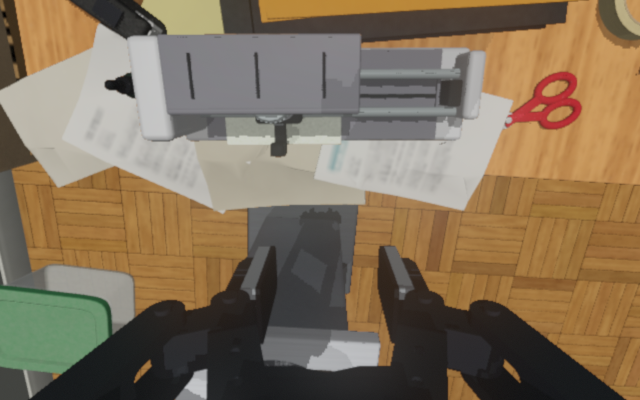

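```bash
python3 - <<'E'
import cv2
a=cv2.imread("pics/b.png")[80:170,240:380]
cv2.imwrite("pics/bz.png",cv2.resize(a,None,fx=5,fy=5,interpolation=cv2.INTER_CUBIC))
E
python3 - <<'E'
from h import *
st=sensors.get_state()
for rc in[(152.4,275.8),(151,279),(156,271),(156,287)]: print(rc,atz("wrist",rc,.092,st))
E
```

```text
(152.4, 275.8) [ 0.44790014 -0.00630089  0.092     ]
(151, 279) [ 0.44953464 -0.00948571  0.092     ]
(156, 271) [ 0.4439078  -0.00153907  0.092     ]
(156, 287) [ 0.44497374 -0.01769626  0.092     ]
```

View pics/bz.png

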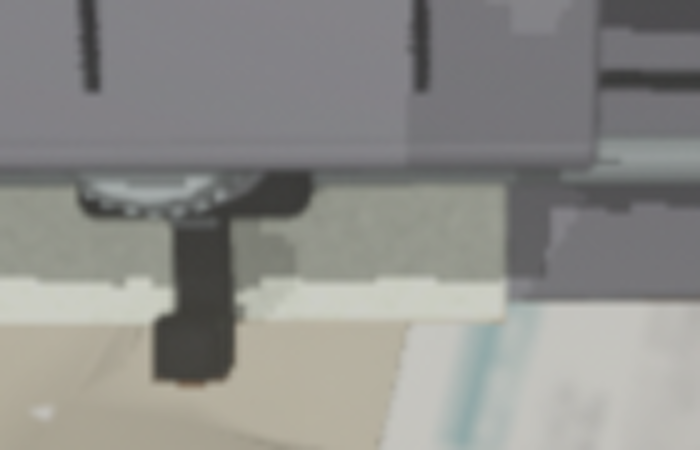

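>>> arm_command:
  increments:
    - [[2, -1.0, -0.2, 0], [3, -1.0, -0.2, 0], [3, -1.0, -0.2, 0], [3, -1.0, -0.2, 0], [3, -1.0, -0.2, 0], [2.1, 0, 0, 0], [0, 0, 0, 0]]

```text
time: 4.12
eef_pos: [0.4445, -0.0077, 0.1382]
tcp_rot: [-0.705, -0.024, 0.708, -0.023]
contact_force: [1.0, 0.1, 0.3]
opening: 0.529
```

```bash
python3 look.py c head_tab cover_end
```

```text
t 4.12 pos [ 0.4445 -0.0077  0.1382] F [1.  0.1 0.3] T [ 0.07 -0.02 -0.01] op 0.529 q [-0.25 -0.13  2.2   0.    1.08  1.26]
tool y [ 0.066 -0.998 -0.001] z [-0.998 -0.066  0.004] x [-0.004  0.001 -1.   ] yaw_y -86.2
head_tab [215.1 326.8] 0.59 [ 0.4489 -0.0072  0.092 ]
cover_end [127.2 519.5] 0.65 [ 0.5084 -0.0807  0.138 ]
```

View pics/c.png

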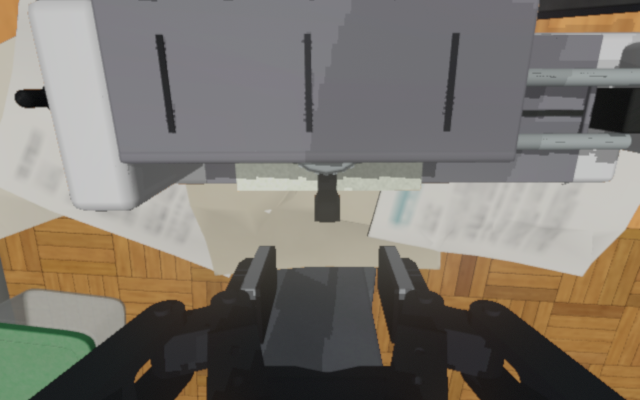

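>>> arm_command:
  increments:
    - [[2, 0, -0.1, 0], [2, 0, -0.1, 0], [1.5, 0, 0, 0], [1.2, 0, 0, 0], [0.1, 0, 0, 0], [0, 0, 0, 0]]

```text
time: 5.03
eef_pos: [0.4482, -0.008, 0.0724]
tcp_rot: [0.707, 0.023, -0.706, 0.023]
contact_force: [0.6, 0.3, -0.9]
opening: 0.527
```

>>> arm_command:
  increments:
    - [[0, 0, 0, 0], [0, 0, 0, 0], [0, 0, 0, 0], [0, 0, 0, 0], [0, 0, 0, 0]]
  grip: 0.5
  grip_force: 40

```text
time: 5.65
eef_pos: [0.4482, -0.0077, 0.0726]
tcp_rot: [0.707, 0.023, -0.706, 0.023]
contact_force: [-1.3, 2.5, 4.9]
opening: 0.15
```

```bash
python3 look.py d
```

```text
t 5.65 pos [ 0.4482 -0.0077  0.0726] F [-1.3  2.5  4.9] T [0.4  0.2  0.09] op 0.15 q [-0.24 -0.02  2.24  0.    0.92  1.26]
tool y [ 0.066 -0.998 -0.   ] z [-0.998 -0.066 -0.001] x [ 0.001  0.    -1.   ] yaw_y -86.2
```

View pics/d.png

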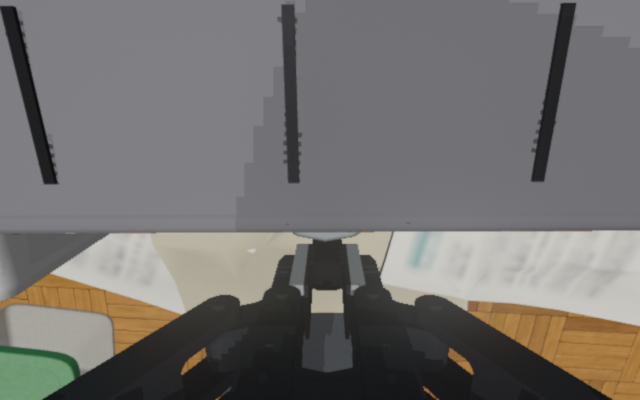

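>>> arm_command:
  increments:
    - [[0, 0.5, 0, 0], [0, 1.0, 0, 0], [0, 1.0, 0, 0], [0, 1.0, 0, 0], [0, 1.0, 0, 0], [0, 1.0, 0, 0], [0, 1.0, 0, 0], [0, 1.0, 0, 0], [0, 1.0, 0, 0], [0, 1.0, 0, 0], [0, 1.0, 0, 0], [0, 1.0, 0, 0], [0, 1.0, 0, 0], [0, 0.5, 0, 0], [0, 0, 0, 0]]

```text
time: 7.58
eef_pos: [0.4574, -0.1371, 0.0726]
tcp_rot: [0.708, 0.023, -0.706, 0.022]
contact_force: [2.2, 4.7, 2.9]
opening: 0.153
```

>>> arm_command:
  increments:
    - [[0, 0.4, 0, 0], [0, 0.3, 0, 0], [0, 0.3, 0, 0], [0, 0, 0, 0]]

```text
time: 8.07
eef_pos: [0.4581, -0.1465, 0.0726]
tcp_rot: [0.708, 0.024, -0.706, 0.022]
contact_force: [1.0, 6.8, 5.5]
opening: 0.147
```

```bash
python3 look.py e cover_end stop_block cap_center holder_neck head_tab
```

```text
t 8.07 pos [ 0.4581 -0.1465  0.0726] F [1.  6.8 5.5] T [ 0.96 -0.28  0.06] op 0.147 q [-0.52  0.06  2.16  0.    0.92  0.98]
tool y [ 0.065 -0.998 -0.002] z [-0.998 -0.065 -0.003] x [ 0.002  0.002 -1.   ] yaw_y -86.3
cover_end [178.1  58.5] 0.86 [ 0.5082 -0.0822  0.138 ]
stop_block [122.4 411.5] 0.67 [ 0.5186 -0.1841  0.04  ]
cap_center [157.8 327.3] 0.64 [ 0.5118 -0.1432  0.111 ]
holder_neck [125.9 174.1] 0.3 [ 0.5159 -0.0897  0.092 ]
head_tab [279.9 324.7] 0.68 [ 0.4593 -0.1456  0.092 ]
```

View pics/e.png

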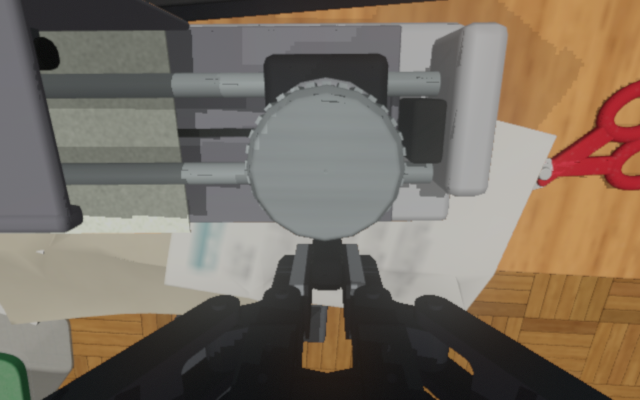

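>>> arm_command:
  increments:
    - [[0, 0.3, 0, 0], [0, 0.3, 0, 0], [0, 0, 0, 0]]

```text
time: 8.75
eef_pos: [0.4585, -0.1525, 0.0726]
tcp_rot: [0.708, 0.024, -0.706, 0.022]
contact_force: [3.1, 6.9, 5.0]
opening: 0.148
```

>>> arm_command:
  increments:
    - [[0, 0.2, 0, 0], [0, 0.2, 0, 0], [0, 0, 0, 0]]

```text
time: 9.12
eef_pos: [0.4588, -0.1563, 0.0726]
tcp_rot: [0.708, 0.024, -0.706, 0.022]
contact_force: [1.6, 6.9, 4.9]
opening: 0.152
```

>>> arm_command:
  increments:
    - [[0, 0.2, 0, 0], [0, 0, 0, 0]]

```text
time: 9.38
eef_pos: [0.4588, -0.1576, 0.0726]
tcp_rot: [0.708, 0.024, -0.706, 0.021]
contact_force: [2.8, 10.2, 6.6]
opening: 0.15
```

```bash
python3 look.py f cover_end cap_center head_tab
```

```text
t 9.38 pos [ 0.4588 -0.1576  0.0726] F [ 2.8 10.2  6.6] T [ 1.48 -0.36  0.16] op 0.15 q [-0.54  0.07  2.15  0.01  0.93  0.96]
tool y [ 0.064 -0.998 -0.004] z [-0.998 -0.064 -0.002] x [ 0.002  0.005 -1.   ] yaw_y -86.3
cover_end [181.    9.2] 0.89 [ 0.5076 -0.0818  0.138 ]
cap_center [157.5 320.9] 0.82 [ 0.5125 -0.1524  0.111 ]
head_tab [282.8 320.6] 0.68 [ 0.4586 -0.1551  0.092 ]
```

View pics/f.png

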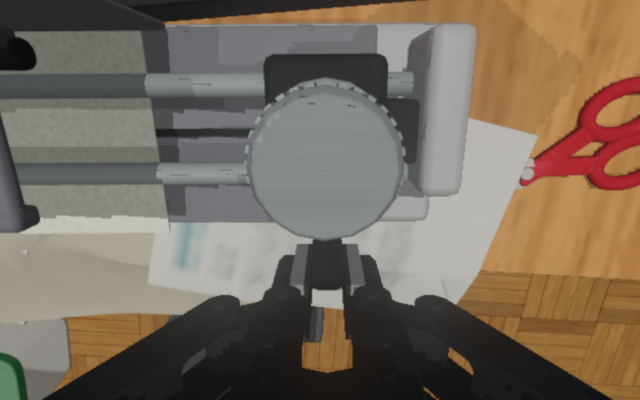

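>>> arm_command:
  increments:
    - [[0, 0.15, 0, 0], [0, 0, 0, 0]]

```text
time: 9.82
eef_pos: [0.4588, -0.1576, 0.0726]
tcp_rot: [0.707, 0.025, -0.706, 0.02]
contact_force: [2.3, 15.3, 8.2]
opening: 0.15
```

>>> arm_command:
  increments:
    - [[0, 0.15, 0, 0], [0, 0, 0, 0]]

```text
time: 10.07
eef_pos: [0.4588, -0.1576, 0.0726]
tcp_rot: [0.707, 0.026, -0.706, 0.018]
contact_force: [2.7, 19.5, 10.2]
opening: 0.154
```

>>> arm_command:
  increments:
    - [[0, 0, 0, 0], [0, -0.2, 0, 0], [0, -0.2, 0, 0], [0, 0, 0, 0]]
  grip: 4.0

```text
time: 10.58
eef_pos: [0.4575, -0.1587, 0.0717]
tcp_rot: [-0.707, -0.023, 0.707, -0.023]
contact_force: [-0.2, 0.3, 0.2]
opening: 0.47
```

>>> arm_command:
  increments:
    - [[-2, 0, 0, 0], [-4, 0, 0, 0], [-4, 0, 0, 0], [-3, 0, 0, 0], [-1, 0, 0, 0], [0, 0, 0, 0], [0, 0, 0, 0]]
  grip: 7.0

```text
time: 11.45
eef_pos: [0.4569, -0.1582, 0.21]
tcp_rot: [-0.706, -0.024, 0.708, -0.023]
contact_force: [0.6, 0.2, 0.4]
opening: 0.822
```

```bash
python3 look.py g cover_end cap_center head_tab stop_block
```

```text
t 11.45 pos [ 0.4569 -0.1582  0.21  ] F [0.6 0.2 0.4] T [-0.05 -0.    0.  ] op 0.822 q [-0.54 -0.12  2.05  0.    1.21  0.96]
tool y [ 0.066 -0.998 -0.002] z [-0.998 -0.066  0.003] x [-0.003  0.002 -1.   ] yaw_y -86.2
cover_end [119.3 206.8] 0.6 [ 0.508  -0.0825  0.138 ]
cap_center [117.4 324.2] 0.9 [ 0.5116 -0.1525  0.111 ]
head_tab [186.8 324.8] 0.96 [ 0.4579 -0.1562  0.092 ]
head_tab [134.8 449.3] 0.58 [ 0.5036 -0.2451  0.092 ]
stop_block [103.8 364.5] 0.73 [ 0.5196 -0.1861  0.04  ]
```

View pics/g.png

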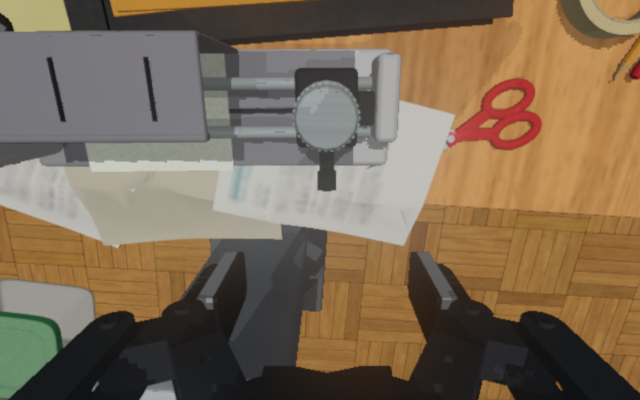

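>>> arm_command:
  increments:
    - [[-0.1, -0.05, -1.8, -0.15], [0, 0, 0, -0.15], [0, 0, 0, -0.15], [0, 0, 0, -0.15], [0, 0, 0, -0.15], [0, 0, 0, -0.15], [0, 0, 0, 0], [0, 0, 0, 0]]

```text
time: 12.7
eef_pos: [0.4756, -0.1569, 0.2127]
tcp_rot: [-0.627, -0.328, 0.627, -0.328]
contact_force: [-1.2, -0.8, -0.6]
opening: 0.829
```

```bash
python3 - <<'E'
from h import *
show();print(rows([.5115,-.1535,.20]),rows([.5115,-.1535,.098]))
E
```

```text
t 12.7 pos [ 0.4756 -0.1569  0.2127] F [-1.2 -0.8 -0.6] T [ 0.    0.01 -0.01] op 0.829 q [-0.52 -0.09  2.02 -0.    1.21  0.09]
tool y [ 0.821 -0.571 -0.   ] z [-0.571 -0.821  0.   ] x [-0.  0. -1.] yaw_y -34.8
[ 1.27  2.75 -2.33] [11.47  2.76 -2.33]
```

>>> arm_command:
  increments:
    - [[1.5, 1.4, -1.2, 0], [2, 1.36, -1.13, 0], [1.5, 0, 0, 0], [1.0, 0, 0, 0], [0, 0, 0, 0], [0, 0, 0, 0]]

```text
time: 13.45
eef_pos: [0.5117, -0.1537, 0.1536]
tcp_rot: [0.627, 0.328, -0.626, 0.329]
contact_force: [-0.2, 0.5, 0.1]
opening: 0.822
```

```bash
python3 look.py hh cap_center; python3 - <<'E'
from h import *
print(rows([.5115,-.1535,.097]))
E
```

```text
t 13.45 pos [ 0.5117 -0.1537  0.1536] F [-0.2  0.5  0.1] T [-0.03  0.06 -0.02] op 0.822 q [-0.48  0.06  1.99 -0.    1.1   0.12]
tool y [ 0.822 -0.569  0.001] z [-0.569 -0.822 -0.   ] x [ 0.001 -0.001 -1.   ] yaw_y -34.7
cap_center [225.4 328. ] 0.61 [ 0.5117 -0.1536  0.111 ]
[ 5.69 -0.06  0.  ]
```

View pics/hh.png

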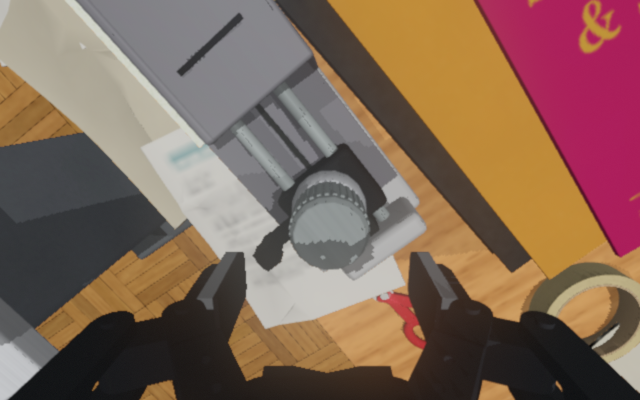

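>>> arm_command:
  increments:
    - [[1.5, 0, 0, 0], [1.5, 0, 0, 0], [1.5, 0, 0, 0], [1.2, 0, 0, 0], [0, 0, 0, 0]]

```text
time: 14.18
eef_pos: [0.5107, -0.153, 0.0942]
tcp_rot: [-0.626, -0.329, 0.627, -0.327]
contact_force: [0.3, 0.1, 0.8]
opening: 0.82
```

>>> arm_command:
  increments:
    - [[0, 0, 0, 0], [0, 0, 0, 0], [0, 0, 0, 0], [0, 0, 0, 0], [0, 0, 0, 0]]
  grip: 3.0
  grip_force: 90

```text
time: 14.8
eef_pos: [0.5124, -0.1538, 0.0971]
tcp_rot: [0.627, 0.328, -0.626, 0.329]
contact_force: [-1.0, 0.8, 5.4]
opening: 0.492
```

```bash
python3 look.py i
```

```text
t 14.8 pos [ 0.5124 -0.1538  0.0971] F [-1.   0.8  5.4] T [ 0.11  0.11 -0.06] op 0.492 q [-0.48  0.13  2.02  0.    0.98  0.12]
tool y [ 0.823 -0.569  0.002] z [-0.569 -0.823 -0.   ] x [ 0.002 -0.001 -1.   ] yaw_y -34.7
```

View pics/i.png

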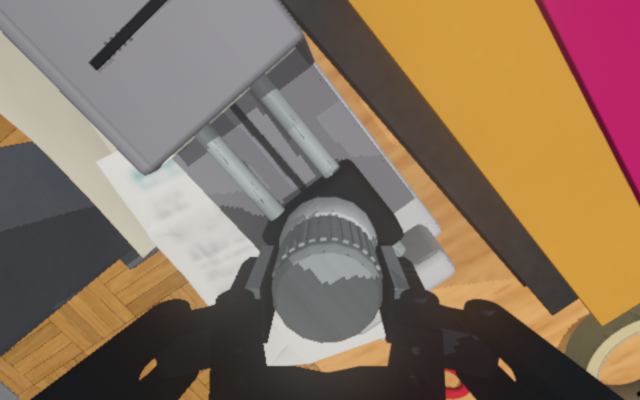

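>>> arm_command:
  increments:
    - [[0, 0, 0, 0.06], [0, 0, 0, 0.06], [0, 0, 0, 0]]

```text
time: 15.22
eef_pos: [0.5126, -0.1538, 0.0971]
tcp_rot: [0.646, 0.289, -0.644, 0.291]
contact_force: [-1.6, 0.5, 5.6]
opening: 0.49
```

```bash
python3 -c "
from h import *
show()"
```

```text
t 15.22 pos [ 0.5126 -0.1538  0.0971] F [-1.6  0.5  5.6] T [0.1  0.   0.08] op 0.49 q [-0.48  0.13  2.02  0.    0.98  0.24]
tool y [ 0.748 -0.663  0.002] z [-0.663 -0.748 -0.001] x [ 0.002 -0.001 -1.   ] yaw_y -41.6
```

>>> arm_command:
  increments:
    - [[0, 0, 0, 0.06], [0, 0, 0, 0.06], [0, 0, 0, 0]]

```text
time: 15.6
eef_pos: [0.5127, -0.1538, 0.0971]
tcp_rot: [0.662, 0.25, -0.66, 0.252]
contact_force: [0.3, 0.8, 4.7]
opening: 0.492
```

```bash
python3 -c "
from h import *
show()"
```

```text
t 15.6 pos [ 0.5127 -0.1538  0.0971] F [0.3 0.8 4.7] T [ 0.01 -0.03  0.03] op 0.492 q [-0.48  0.13  2.02  0.    0.98  0.36]
tool y [ 0.663 -0.748  0.003] z [-0.748 -0.663 -0.001] x [ 0.003 -0.001 -1.   ] yaw_y -48.4
```

>>> arm_command:
  increments:
    - [[0, 0, 0, 0.1], [0, 0, 0, 0.1], [0, 0, 0, 0.1], [0, 0, 0, 0.1], [0, 0, 0, 0]]

```text
time: 16.23
eef_pos: [0.5128, -0.1539, 0.0971]
tcp_rot: [0.699, 0.114, -0.697, 0.116]
contact_force: [0.3, 0.5, 5.2]
opening: 0.495
```

```bash
python3 look.py j
```

```text
t 16.23 pos [ 0.5128 -0.1539  0.0971] F [0.3 0.5 5.2] T [ 0.05 -0.13 -0.01] op 0.495 q [-0.48  0.13  2.02  0.    0.98  0.76]
tool y [ 0.321 -0.947  0.002] z [-0.947 -0.321 -0.002] x [ 0.003 -0.001 -1.   ] yaw_y -71.3
```

View pics/j.png

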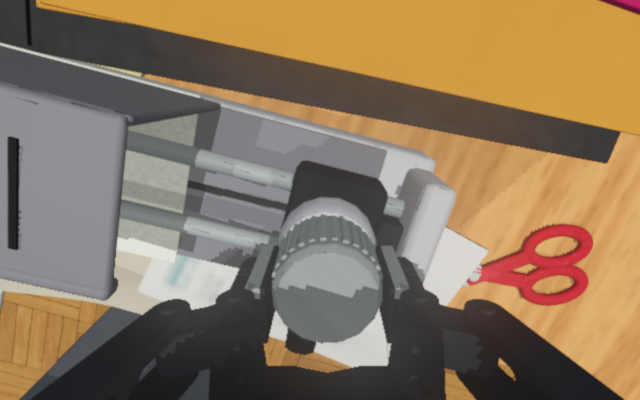

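>>> arm_command:
  increments:
    - [[0, 0, 0, 0.1], [0, 0, 0, 0.1], [0, 0, 0, 0.1], [0, 0, 0, 0.1], [0, 0, 0, 0.1], [0, 0, 0, 0.1], [0, 0, 0, 0.1], [0, 0, 0, 0]]

```text
time: 17.27
eef_pos: [0.5127, -0.1541, 0.0971]
tcp_rot: [0.696, -0.131, -0.694, -0.131]
contact_force: [1.0, -0.2, 4.8]
opening: 0.493
```

```bash
python3 -c "
from h import *
show()"
```

```text
t 17.27 pos [ 0.5127 -0.1541  0.0971] F [ 1.  -0.2  4.8] T [-0.02 -0.1   0.04] op 0.493 q [-0.48  0.13  2.02 -0.    0.98  1.46]
tool y [-0.364 -0.931  0.   ] z [-0.931  0.364 -0.003] x [ 0.003 -0.002 -1.   ] yaw_y -111.4
```

>>> arm_command:
  increments:
    - [[-0.2, 0, 0, 0], [-0.2, 0, 0, 0], [0, 0, 0, 0]]

```text
time: 17.65
eef_pos: [0.5108, -0.153, 0.099]
tcp_rot: [-0.694, 0.131, 0.696, 0.132]
contact_force: [0.6, 0.3, -2.1]
opening: 0.491
```

>>> arm_command:
  increments:
    - [[-0.2, 0, 0, 0], [-0.2, 0, 0, 0], [0, 0, 0, 0]]

```text
time: 18.02
eef_pos: [0.5117, -0.1535, 0.1042]
tcp_rot: [0.695, -0.132, -0.695, -0.131]
contact_force: [-0.2, -0.4, -2.6]
opening: 0.496
```

Free. Lift on.

>>> arm_command:
  increments:
    - [[-0.7, 0, 0, 0], [-0.8, 0, 0, 0], [-0.8, 0, 0, 0], [-0.8, 0, 0, 0], [0, 0, 0, 0]]

```text
time: 18.65
eef_pos: [0.5123, -0.1538, 0.1361]
tcp_rot: [0.696, -0.132, -0.694, -0.131]
contact_force: [0.0, 0.1, -2.6]
opening: 0.496
```

>>> arm_command:
  increments:
    - [[-1, 0, 0, 0], [-1, 0, 0, 0], [-1, 0, 0, 0], [-1, 0, 0, 0], [-0.5, 0, 0, 0], [0, 0, 0, 0], [0, 0, 0, 0]]

```text
time: 19.52
eef_pos: [0.5113, -0.1533, 0.1795]
tcp_rot: [-0.694, 0.131, 0.695, 0.132]
contact_force: [-0.2, 1.1, -2.3]
opening: 0.495
```

```bash
python3 look.py k cover_end head_tab cap_center holder_neck; python3 - <<'E'
from h import *
for c in["side","top"]:
    cv2.imwrite(f"pics/k_{c}.png",optics.read_camera(c))
    for n,z in dict(head_tab=.092,cap_center=.185,holder_neck=.092).items():
        for r in optics.place_of(c,n)[:1]: print(c,n,np.round(r["at"],1),round(r["conf"],2),np.round(atz(c,r["at"],z),4))
b=cv2.imread("pics/k_side.png")[100:260,200:420];cv2.imwrite("pics/k_sidez.png",cv2.resize(b,None,fx=3.5,fy=3.5,interpolation=cv2.INTER_CUBIC))
E
```

```text
t 19.52 pos [ 0.5113 -0.1533  0.1795] F [-0.2  1.1 -2.3] T [0.02 0.   0.02] op 0.495 q [-0.48  0.03  1.97 -0.    1.15  1.46]
tool y [-0.366 -0.931 -0.   ] z [-0.931  0.366  0.001] x [-0.001  0.    -1.   ] yaw_y -111.4
cover_end [271.5 211.8] 0.97 [ 0.509  -0.0801  0.138 ]
cap_center [277.2 325.4] 0.76 [ 0.4666 -0.135   0.111 ]
holder_neck [197.6 325.6] 0.66 [ 0.5136 -0.1536  0.092 ]
side head_tab [215.5 279.8] 0.97 [ 0.4546 -0.176   0.092 ]
side cap_center [168.1 290.7] 0.42 [ 0.5176 -0.1284  0.185 ]
side holder_neck [201.9 294.5] 0.63 [ 0.5218 -0.134   0.092 ]
top head_tab [220.7 293.9] 0.41 [ 0.4765 -0.1593  0.092 ]
top holder_neck [207.9 293.5] 0.43 [ 0.5175 -0.1566  0.092 ]
```

View pics/k.png

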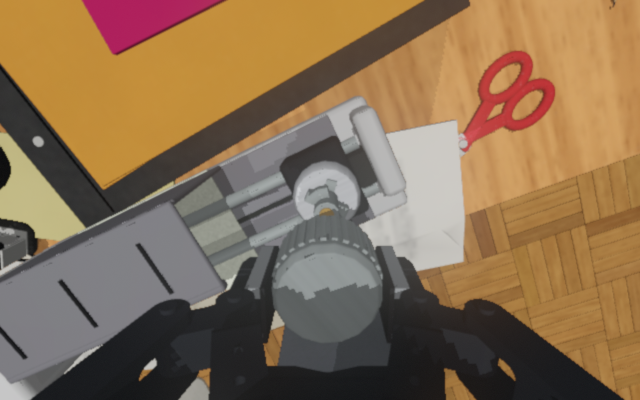

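View pics/k_sidez.png

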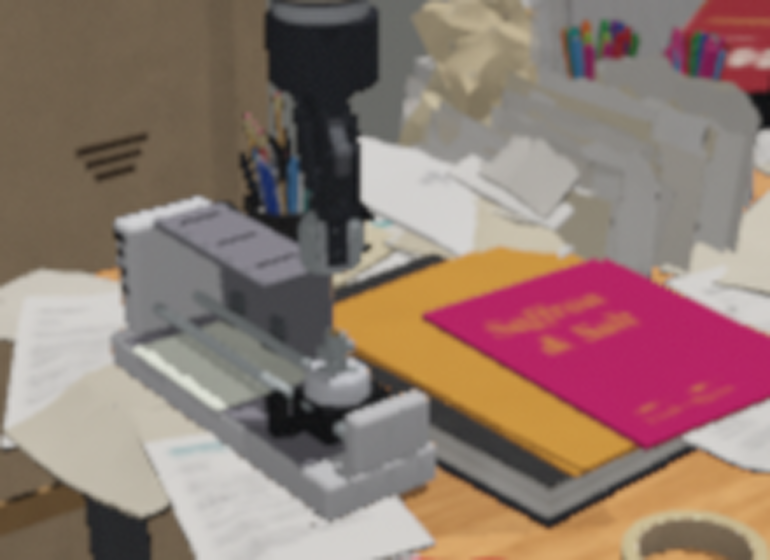

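View pics/k_top.png

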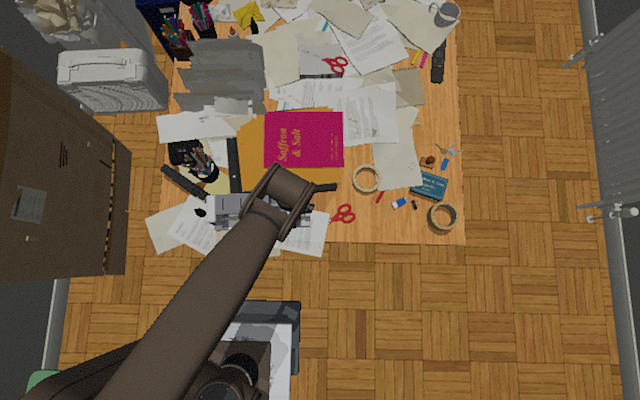

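```bash
python3 -c "
from h import *
show();print(ctrl.sign_off())"
```

```text
t 20.18 pos [ 0.5116 -0.1535  0.1799] F [ 0.9 -0.5 -3. ] T [-0.02 -0.03 -0.04] op 0.491 q [-0.48  0.02  1.97 -0.    1.15  1.46]
tool y [-0.366 -0.931  0.   ] z [-0.931  0.366 -0.   ] x [ 0. -0. -1.] yaw_y -111.4
the job is handed in; nothing more can be done
None
```

The job is done and handed in at 20.2 s of the 58 s allowed. The cap is off and held upright in the gripper, about 80 mm above where it sat, with the head left at its stop.

- **Head:** I pinched it by the tab and slid it right until it stopped moving while the push force rose to about 20 N. At the end the wrist camera put the holder neck about 73.6 mm from the cover end, against 72 mm expected.
- **Cap:** I gripped it with 90 N and turned it clockwise seen from above. It turned about 77° with almost no resistance, so the other way was not needed. It then came straight up with only its own weight (about 2.5 N) on the wrist.
- **Final look:** the wrist and side pictures show the bare holder neck below and the cap level in the jaws (gripper opening about 42 mm). The other things on the desk look unmoved in the wrist and top pictures.
- **Readings that disagreed:** the last side and top position estimates for the tab and neck were about 10–20 mm off the wrist estimate. The wrist camera's own cap estimate was also off, because it assumed the cap's old height. I relied on the wrist estimate for the neck, the contact force and the pictures instead.

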